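# Press home and proof-pull a spacer post

## Task

One of the four aluminium spacer posts in the open yellow instrument shell stands proud of its bushing: press it fully home, leaning on it with no more than about 25 N. Then prove that it holds: grip it and pull straight up with slowly rising force to 9 N, keep that pull steady for about two seconds without going over 12 N, ease off, and leave it seated and let go. Leave the other three posts and the things lying about alone.

Things in the scene. Friction and masses are not known exactly. Their poses are not given: they have to be found in the camera images.
- post_top (a point): centre of the top face of the post that stands proud; z up. An upright round aluminium post, 14 mm in diameter, its top 50 mm above the underside of its round collar (22 mm across, 4 mm thick, at its foot). When the post is home the collar lies on the brass bushing and the top is 84 mm above the table; now it is 8 to 13 mm higher and a steel shank shows under the collar. It moves only vertically, and does not turn.
- post (a joint): how far the post stands out of its bushing, in m: 0 = home, collar on the bushing (a hard stop); positive = proud. It is a stiff press fit with dry friction: it slides, either way, only under about 16 N, and stays where it is left
- web (a joint): how far the springy board and bushing that carry this post are bowed, in m: 0 unloaded, negative when the post is pressed, positive when it is pulled; about 5 N per mm either way, springs back
- unit: the yellow instrument shell, fixed to the bench, 216 x 156 mm in its x and y, rim 36 mm high; origin at the centre of its underside. A green circuit board inside, its top 30 mm above the table. The four posts stand at x = +-70, y = +-42 mm in its frame; which of them stands proud varies. The shell's yaw is up to 0.45 rad either way
- post_b_top (a point): centre of the top of another, identical post that is already home, top 84 mm above the table; leave it alone
- post_c_top (a point): centre of the top of another, identical post that is already home, top 84 mm above the table; leave it alone
- post_d_top (a point): centre of the top of another, identical post that is already home, top 84 mm above the table; leave it alone
- post_b: that post with its brass bushing; origin on the board under its centre, 54 mm below its top
- post_c: that post with its brass bushing; origin on the board under its centre, 54 mm below its top
- post_d: that post with its brass bushing; origin on the board under its centre, 54 mm below its top
- camera_mid (a point): middle of a small black camera module with lens on a steel bracket, 30 x 34 mm and 34 mm tall, loose on the middle of the circuit board; leave alone
- driver: screwdriver, 160 mm long, lying beside the shell; leave alone
- cleaner_mid (a point): middle of a small clear bottle with white cap, 44 mm across, 100 mm tall; leave alone
- paste_jar: low white jar with black lid, 44 mm across, 35 mm tall, origin at the centre of its underside; leave alone
- spool: grey spool, 56 mm across, 36 mm tall, origin at the centre of its underside; leave alone
- cover: yellow half shell, 120 x 160 mm, 28 mm tall, open side up, origin at the centre of its underside; leave alone
- screw_tray: black divided screw tray, 100 x 140 mm, 30 mm tall, origin at the centre of its underside; leave alone

How it is judged:
By the outcome, as a careful person would: the job done as asked, in the order asked, and still so for the second after the job is handed in, with the robot touching nothing.
It also fails if it takes over 64 s, if anything falls off the work surface, if the arm or the gripper's body presses on something with over 40 N, if the wrist force passes 120 N, or if a joint passes its speed limit or range.

## Robot

A 7-joint arm with a two-finger parallel gripper is mounted at the origin on the work surface. World frame = base frame: x ahead of the robot, y to its left, z up, the work surface at z = 0. Lengths are in m, angles in rad, forces in N, time in s.
With the tool pointing down it reaches from about 0.4 to 0.85 m from the base axis. Payload 6.9 kg.
Tool frame: the origin (TCP) lies at the very end of the fingers, on their centre line; the grasp point (between the pads) lies 19 mm behind it; z points along the fingers, y is the line along which they close (so a half turn about z gives the same grasp; the last joint's range is limited). The gripper opens to 85 mm and grips with 20 to 120 N. Pads are 22 mm wide; open, the fingers measure 114 mm over their backs; the gripper's body (76 mm by 85 mm) begins 54 mm behind the grasp point. The pads swing forward as they close: fully open they stand 13 mm farther back than shut.
Start: joints at [1.292, 0.507, -0.238, 1.5, 0.126, 1.149, -0.155], TCP at [0.234, -0.58, 0.231] pointing down, gripper open.
Joint ranges: [-3.08, 3.08], [-0.24, 2.05], [-1.43, 1.35], [0, 2.5], [-1.52, 4.66], [0.17, 1.96], [-2.89, 2.89]. Speed limits (rad/s): [2.39, 2.39, 3.14, 3.14, 3.14, 3.14, 3.14].

## Interface

Orientations are given as a unit quaternion [w, x, y, z].
In Python, from rig import manip gives the robot as it stands. The module is installed in compiled form; this text tells all that it offers.
- The arm moves only by the tool servo_tool, never from a script. Its argument "steps" is a list of rows, each a list of 4 numbers: the shift along the tool's x, y, z in m, then the turn about the tool's z in rad. In form: [[x, y, z, spin], ...]. A call has 1 to 20 rows; each row shifts and turns the commanded pose from where the row before left it, along the tool's axes as they then stand; what a row does not reach is not made up. A row lasts 1/12 s, in which the tool goes at most 41.7 mm and 7.16 degrees, less where a joint would pass 70% of its speed; a pose out of reach is approached as far as the arm can. A call is refused whole if a number of a shift passes 0.0417 or a number of a turn 0.125, either way. A call with a gripper value outside its range is refused whole. "claw" is the opening, from 0 (shut) to 1 (fully open), set as the call begins (left out, the last holds). The fingers move at their own pace and stop on an object; the grip force is fixed at half the most. Time passes only in rows, so rows that do not move let the fingers close. It gives the time, the measured TCP pose, the force, the opening and the grip force at its end, in the units of the state.
- manip.observe(): the state, without advancing time (a new reading comes with each control period).
- manip.read_camera(name): name is "side" or "top"; returns (picture, depth): 384x512x3 uint8, red, green, blue; 384x512 float32, m along the optical axis (not along the pixel's ray), 0 where there is no reading.
- manip.camera_info(name): a dict with "fx", "fy", "cx", "cy" (pixels), "k1" (the pictures are not rectified: a ray, as slopes to the right and down, at radius r is drawn at 1 + k1 r^2 times it, then the intrinsics apply), "cam_to_world" (4x4, takes a point from camera to world coordinates). Camera axes: x right, y up, looking along -z (the intrinsics and any distortion apply to the point x, -y, -z); pixel columns grow to the right and rows downward; lengths in m; the calibration is good to about 2 mm. A picture is of the moment at which its call begins. camera_info takes no time and is no camera call.
- manip.close_job(): hands the job in; it is judged then, once.
The state is a dict: "t": time; "joints": joint angles; "qvel": joint speeds; "joint_torque": joint torques, N m; "eef_pos": TCP position; "ee_rot": TCP orientation; "contact_force": force on the tool from outside, world axes, zero at the start; "wrist_torque": the same for the moment, N m; "width": finger opening in m; "finger_force": force on a finger pad.
Only numpy, scipy, OpenCV 4.12 (cv2) and the standard library are available. Lean on these libraries where they do the work, as an engineer would, in place of code of your own. Each camera call takes 0.05 s, during which the arm holds its last target. There are 200 camera calls.

## Working session

There is one attempt and no reset: what is moved stays moved. The work goes in short steps, Python scripts to look and compute and a tool call to move; the robot and the scene stay as the last step left them, time stands still between calls to the robot, and variables do not carry over. Pictures are saved under pics/ and viewed, at most 10 in all, crops included, and the job is handed in when it is done.

Besides the shell and the picture viewer there is one more tool, called by a JSON object that holds its "name" and its "arguments", one argument or row to a line. servo_tool: Moves the arm, as the interface text tells. Its arguments: {"type":"object","properties":{"steps":{"type":"array","items":{"type":"array","items":{"type":"number"}}},"claw":{"type":"number"}},"required":["steps"]}

```bash
mkdir -p pics
cat > h.py <<'E'
import numpy as np,cv2
from rig import manip
def shot(n):
    p,d=manip.read_camera(n); i=manip.camera_info(n); np.savez(f'{n}.npz',p=p,d=d); return p,d,i
def world(i,d,u,v):
    K=np.array([[i['fx'],0,i['cx']],[0,i['fy'],i['cy']],[0,0,1.]])
    s=cv2.undistortPoints(np.array([[[u,v]]],float),K,np.array([i['k1'],0,0,0,0.]))[0,0]
    return (np.array(i['cam_to_world'])@[s[0]*d,-s[1]*d,-d,1])[:3]
def cloud(i,d):
    v,u=np.mgrid[:384,:512]
    K=np.array([[i['fx'],0,i['cx']],[0,i['fy'],i['cy']],[0,0,1.]])
    s=cv2.undistortPoints(np.stack([u,v],-1).reshape(-1,1,2).astype(float),K,np.array([i['k1'],0,0,0,0.])).reshape(384,512,2)
    P=np.stack([s[...,0]*d,-s[...,1]*d,-d,np.ones_like(d)],-1)
    return (P@np.array(i['cam_to_world']).T)[...,:3]
E
python3 - <<'E'
from h import *
print(manip.observe())
for n in('top','side'):
    p,d,i=shot(n); cv2.imwrite(f'pics/{n}0.png',cv2.resize(p[...,::-1],(768,576),interpolation=cv2.INTER_CUBIC))
    print(n,i)
    W=cloud(i,d); m=(d>0)&(W[...,2]>.077)&(W[...,2]<.105)
    k,l,s,c=cv2.connectedComponentsWithStats(m.astype(np.uint8))
    for j in range(1,k):
        if s[j,4]>8: print(c[j].round(1),s[j,4],np.median(W[l==j],0).round(4),W[l==j][:,2].max().round(4))
E
```

```text
{'t': 0.0, 'joints': array([ 1.29250066,  0.50836146, -0.23753346,  1.50115401,  0.12571848,
        1.14890183, -0.15483046]), 'qvel': array([ 0.00101879,  0.00023468, -0.00050751,  0.00054234,  0.00043674,
       -0.00072567, -0.00198111]), 'joint_torque': array([-1.38005100e-03, -6.20599222e+01, -2.18686625e+00, -2.49653041e+01,
        1.28969856e-02,  1.17941864e-02,  2.27047377e-05]), 'eef_pos': array([ 0.2337602 , -0.57908427,  0.230408  ]), 'ee_rot': array([-8.94483414e-04,  9.81643210e-01,  1.90724330e-01, -1.97306542e-04]), 'contact_force': array([ 0.95402109, -0.46769503,  0.15653744]), 'wrist_torque': array([-0.03217633,  0.01050751, -0.04518199]), 'finger_force': 0.0, 'width': 0.08552078813257824}
top {'fx': 454.0296153384887, 'fy': 454.0296153384887, 'cx': 257.0511297979937, 'cy': 188.05999976068566, 'k1': 0.06184749928889839, 'cam_to_world': array([[-2.83706459e-02,  9.87578652e-01, -1.54542917e-01,
         2.84138673e-01],
       [-9.99536138e-01, -2.97404631e-02, -6.55844074e-03,
        -1.30357678e-03],
       [-1.10731540e-02,  1.54285163e-01,  9.87964308e-01,
  
[... 1526 characters left out ...]
 ]])}
[60.1 29. ] 716 [ 2.028  -1.2132  0.0907] 0.105
[304.8  32.4] 699 [ 0.6081 -1.4495  0.0912] 0.1049
[438.8  39.8] 441 [-0.1121 -1.4499  0.0907] 0.1048
[278.9  93.6] 272 [ 0.5835 -0.5797  0.0901] 0.1048
[337.1  90.3] 68 [ 0.3693 -0.6657  0.091 ] 0.1049
[197.8 107.7] 572 [ 0.8599 -0.4058  0.0849] 0.0944
[165.  160.5] 450 [ 0.8194 -0.0468  0.0928] 0.1048
[238.3 159.1] 19 [ 0.6205 -0.1159  0.0826] 0.0851
[284.2 165.6] 19 [ 0.4813 -0.1107  0.0826] 0.0856
[229.  172.9] 38 [ 0.6231 -0.0312  0.0914] 0.0979
[ 89.  243.3] 1124 [0.8296 0.3166 0.0925] 0.105
[278.  182.1] 20 [ 0.4841 -0.0278  0.0831] 0.0856
[220.9 195.3] 90 [0.6133 0.0717 0.0939] 0.102
[469.1 225.5] 711 [0.0246 0.0577 0.0892] 0.1049
```

View pics/top0.png

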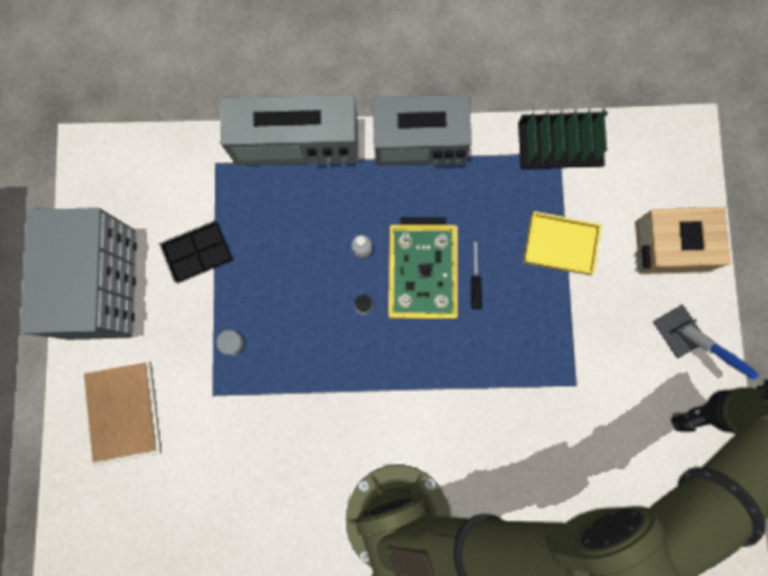

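View pics/side0.png

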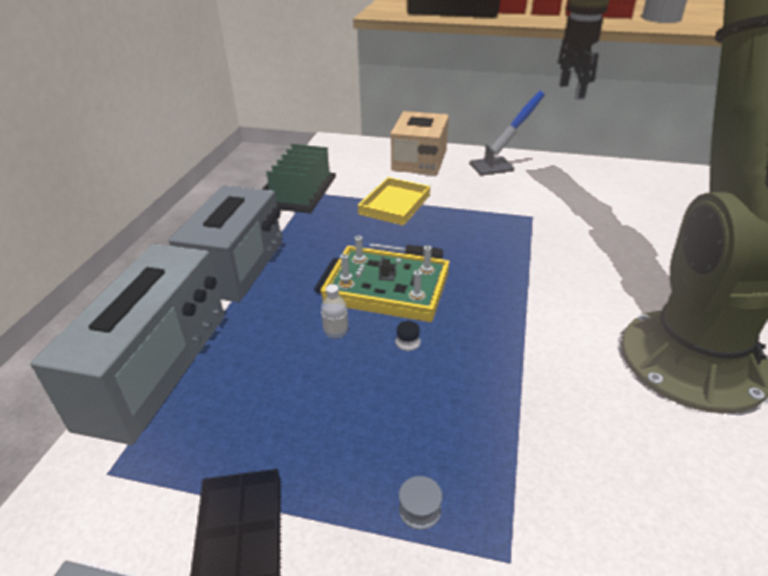

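Run:
```python
from h import *
for n in('top','side'):
    f=np.load(n+'.npz');i=manip.camera_info(n);W=cloud(i,f['d'])
    for a in [(.6224,-.0345),(.619,-.1195),(.4832,-.0308),(.4801,-.1142)]:
        m=(np.hypot(W[...,0]-a[0],W[...,1]-a[1])<.02)&(W[...,2]>.072)&(W[...,2]<.12)
        z=W[m]; t=z[z[:,2]>np.percentile(z[:,2],60)-.004]
        print(n,a,len(z),np.sort(z[:,2])[::-1][:8].round(4),t.mean(0).round(4))
```

```text
top (0.6224, -0.0345) 18 [0.1042 0.1009 0.098  0.0975 0.0974 0.0964 0.0956 0.0955] [ 0.6221 -0.0396  0.0968]
top (0.619, -0.1195) 14 [0.0887 0.0883 0.0878 0.0857 0.0853 0.0837 0.0837 0.0825] [ 0.6189 -0.123   0.0846]
top (0.4832, -0.0308) 14 [0.0891 0.0884 0.0865 0.0861 0.0844 0.0842 0.0841 0.0827] [ 0.4835 -0.0346  0.0845]
top (0.4801, -0.1142) 16 [0.0892 0.0853 0.0843 0.0842 0.0839 0.0834 0.0831 0.0828] [ 0.4807 -0.119   0.083 ]
side (0.6224, -0.0345) 45 [0.0979 0.0972 0.0971 0.097  0.0968 0.0967 0.0967 0.0963] [ 0.6234 -0.0333  0.094 ]
side (0.619, -0.1195) 24 [0.0851 0.0847 0.0843 0.0842 0.0841 0.0837 0.0836 0.0836] [ 0.6212 -0.1178  0.0828]
side (0.4832, -0.0308) 27 [0.0856 0.0847 0.0846 0.0845 0.0843 0.0842 0.0842 0.0839] [ 0.484  -0.0293  0.0829]
side (0.4801, -0.1142) 28 [0.0856 0.0848 0.0848 0.084  0.0836 0.0835 0.0829 0.0827] [ 0.4816 -0.1123  0.0825]
```

The top view shows the shell at about (423,271) px. The post at (405,241) px, also seen at (346,262) px in the side view, is about 12 mm higher than the others, at roughly (0.622, -0.037). The shell's yaw is about -0.03. I'm moving above that post with the fingers shut.

{"name": "servo_tool", "arguments": {
  "steps": [
    [0.0313, -0.0198, 0, 0],
    [0.0313, -0.0198, 0, 0],
    [0.0313, -0.0198, 0, 0],
    [0.0313, -0.0198, 0, 0],
    [0.0313, -0.0198, 0, 0],
    [0.0313, -0.0198, 0, 0],
    [0.0313, -0.0198, 0, 0],
    [0.0313, -0.0198, 0, 0],
    [0.0313, -0.0198, 0, 0],
    [0.0313, -0.0198, 0, 0],
    [0.0313, -0.0198, 0, 0],
    [0.0313, -0.0198, 0, 0],
    [0.0313, -0.0198, 0, 0],
    [0.0313, -0.0198, 0, 0],
    [0.0313, -0.0198, 0, 0],
    [0.0313, -0.0198, 0, 0],
    [0.0313, -0.0198, 0, 0],
    [0.0313, -0.0198, 0, 0]
  ],
  "claw": 0
}}

```text
t: 1.6
eef_pos: [0.6235, -0.0365, 0.2309]
ee_rot: [-0.0, 0.982, 0.191, -0.0]
contact_force: [0.5, -0.7, -0.0]
width: -0.0003
finger_force: 0.0
```

{"name": "servo_tool", "arguments": {
  "steps": [
    [0, 0, 0, -0.1157],
    [0, 0, 0, -0.1157],
    [0, 0, 0, -0.1157],
    [0, 0, 0, -0.1157],
    [0, 0, 0, -0.1157],
    [0, 0, 0, -0.1157],
    [0, 0, 0, -0.1157],
    [0, 0, 0, -0.1157],
    [0, 0, 0, -0.1157],
    [0, 0, 0, -0.1157],
    [0, 0, 0, 0],
    [0, 0, 0, 0]
  ]
}}

```text
t: 2.6
eef_pos: [0.6228, -0.0383, 0.2308]
ee_rot: [-0.0, 0.719, 0.695, -0.0]
contact_force: [-0.0, 0.3, -0.5]
width: 0.0003
finger_force: 0.0
```

{"name": "servo_tool", "arguments": {
  "steps": [
    [0, 0, 0.028, 0],
    [0, 0, 0.028, 0],
    [0, 0, 0.028, 0],
    [0, 0, 0.02, 0],
    [0, 0, 0.008, 0],
    [0, 0, 0, 0],
    [0, 0, 0, 0]
  ]
}}

```text
t: 3.18
eef_pos: [0.6233, -0.0378, 0.1199]
ee_rot: [0.0, 0.718, 0.696, 0.0]
contact_force: [1.0, -0.6, -0.8]
width: 0.0001
finger_force: 0.0
```

Run:
```python
from h import *
o=manip.observe();print(o['eef_pos'],o['contact_force'])
p,d,i=shot('side');cv2.imwrite('pics/side1.png',cv2.resize(p[110:230,170:330,::-1],(800,600),interpolation=cv2.INTER_CUBIC))
W=cloud(i,d)
M=np.linalg.inv(i['cam_to_world'])
def pix(w):
    c=M@[*w,1];s=np.array([c[0],-c[1]])/-c[2];s*=1+i['k1']*(s@s);return (np.array([i['fx'],i['fy']])*s+[i['cx'],i['cy']]-[170,110]+.5)*5
print('tcp px',pix(o['eef_pos']),'posttop guess',pix([.6225,-.037,.096]))
```

```text
[ 0.62333557 -0.03784516  0.11985302] [ 1.01027279 -0.61237682 -0.80231046]
tcp px [297.03195795 266.68993308] posttop guess [300.57266562 303.46166143]
```

View pics/side1.png

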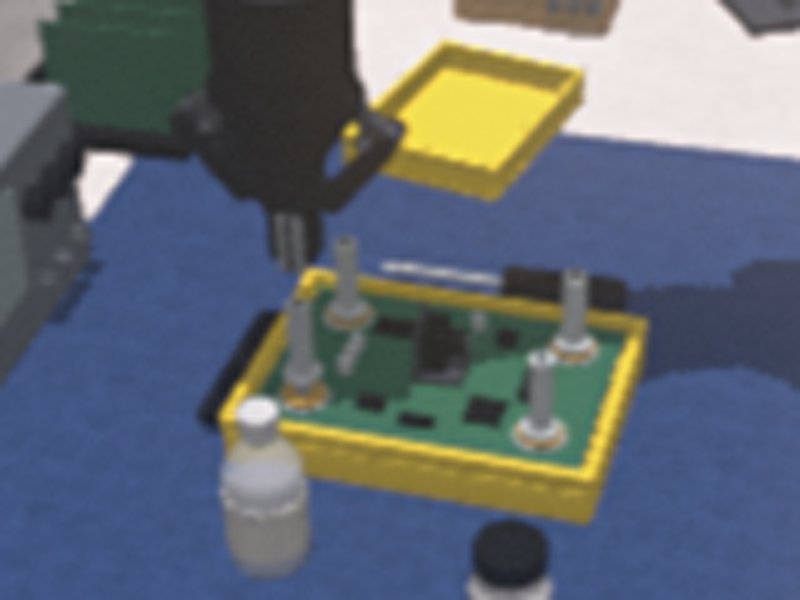

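Run:
```python
from h import *
p=np.load('side.npz')['p'];cv2.imwrite('pics/side2.png',cv2.resize(p[148:193,210:270,::-1],(800,600),interpolation=cv2.INTER_CUBIC))
i=manip.camera_info('side');M=np.linalg.inv(i['cam_to_world'])
def pix(w):
    c=M@[*w,1];s=np.array([c[0],-c[1]])/-c[2];s*=1+i['k1']*(s@s);return (np.array([i['fx'],i['fy']])*s+[i['cx'],i['cy']]-[210,148]+.5)*40/3
b=np.array([.6225,-.037,.096]);p0=pix(b)
print(pix([.6233,-.0378,.1199]),p0,[pix(b+.001*e)-p0 for e in np.eye(3)])
```

```text
[258.84010773 204.45605055] [268.19377498 302.56443047] [array([-4.59777487, -0.59112388]), array([-1.39137294,  2.6796317 ]), array([-0.27892421, -3.94337904])]
```

View pics/side2.png

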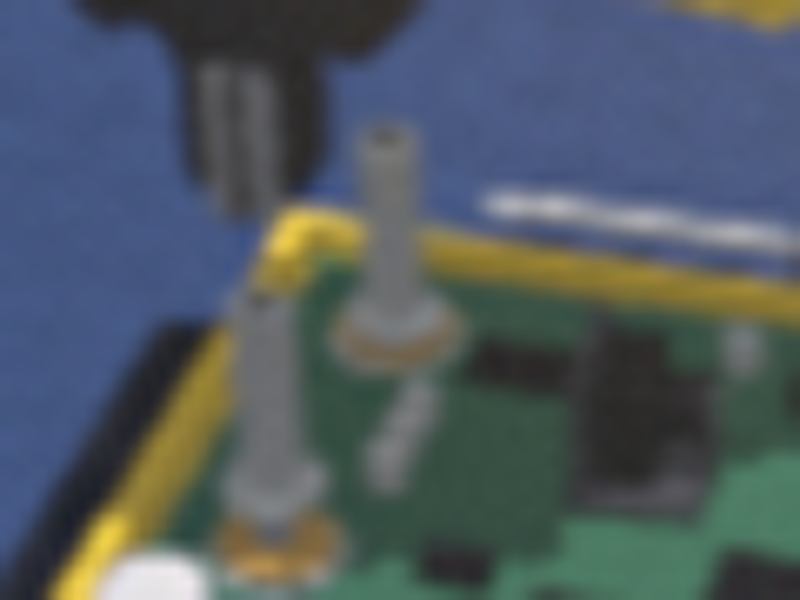

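The enlarged crop shows the proud post's top at about (262,297) and the shut fingertips ending at about (245,213), nearly above it. I'll compare them using depth.

Run:
```python
from h import *
i=manip.camera_info('side');f=np.load('side.npz');W=cloud(i,f['d'])
np.set_printoptions(suppress=True,linewidth=150)
for v in range(156,166): print(v,[tuple((W[v,u]*1000).round(0).astype(int)) for u in range(225,232)])
print()
for v in range(168,182): print(v,[tuple((W[v,u]*1000).round(0).astype(int)) for u in range(227,233)])
```

```text
156 [(np.int64(629), np.int64(-27), np.int64(148)), (np.int64(626), np.int64(-26), np.int64(149)), (np.int64(624), np.int64(-28), np.int64(148)), (np.int64(621), np.int64(-27), np.int64(149)), (np.int64(618), np.int64(-26), np.int64(150)), (np.int64(616), np.int64(-30), np.int64(148)), (np.int64(614), np.int64(-32), np.int64(147))]
157 [(np.int64(629), np.int64(-27), np.int64(145)), (np.int64(627), np.int64(-28), np.int64(145)), (np.int64(624), np.int64(-28), np.int64(145)), (np.int64(622), np.int64(-29), np.int64(145)), (np.int64(618), np.int64(-27), np.int64(147)), (np.int64(616), np.int64(-30), np.int64(145)), (np.int64(613), np.int64(-28), np.int64(147))]
158 [(np.int64(629), np.int64(-25), np.int64(143)), (np.int64(627), np.int64(-27), np.int64(142)), (np.int64(624), np.int64(-27), np.int64(142)), (np.int64(621), np.int64(-26), np.int64(143)), (np.int64(618), np.int64(-27), np.int64(143)), (np.int64(618), np.int64(-33), np.int64(139)), (np.int64(614), np.int64(-31), np.int64(141))]
159 [(np.int64(630), np.int64(-28), np.int64(138)), (np.int64(627), np.int64(-27), np.int64(139)),
[... 5482 characters left out ...]
 (np.int64(621), np.int64(-31), np.int64(70)), (np.int64(618), np.int64(-32), np.int64(70)), (np.int64(633), np.int64(-84), np.int64(30))]
180 [(np.int64(632), np.int64(-35), np.int64(62)), (np.int64(626), np.int64(-28), np.int64(68)), (np.int64(623), np.int64(-28), np.int64(69)), (np.int64(621), np.int64(-31), np.int64(66)), (np.int64(619), np.int64(-32), np.int64(66)), (np.int64(631), np.int64(-76), np.int64(32))]
181 [(np.int64(644), np.int64(-70), np.int64(32)), (np.int64(626), np.int64(-28), np.int64(65)), (np.int64(623), np.int64(-28), np.int64(65)), (np.int64(621), np.int64(-31), np.int64(63)), (np.int64(618), np.int64(-31), np.int64(64)), (np.int64(631), np.int64(-75), np.int64(30))]
```

{"name": "servo_tool", "arguments": {
  "steps": [
    [0.002, 0, 0.008, 0],
    [0, 0, 0.008, 0],
    [0, 0, 0.003, 0],
    [0, 0, 0.001, 0],
    [0, 0, 0.001, 0],
    [0, 0, 0.001, 0],
    [0, 0, 0.001, 0],
    [0, 0, 0, 0]
  ]
}}

```text
t: 3.9
eef_pos: [0.6231, -0.0362, 0.0963]
ee_rot: [0.0, 0.718, 0.696, 0.0]
contact_force: [-0.3, -0.1, -0.0]
width: -0.0003
finger_force: 0.0
```

{"name": "servo_tool", "arguments": {
  "steps": [
    [0, 0, 0.001, 0],
    [0, 0, 0, 0]
  ]
}}

```text
t: 4.07
eef_pos: [0.6232, -0.0361, 0.0956]
ee_rot: [0.0, 0.718, 0.696, 0.0]
contact_force: [-0.8, 0.2, 3.8]
width: -0.0004
finger_force: 1.7
```

{"name": "servo_tool", "arguments": {
  "steps": [
    [0, 0, 0.001, 0],
    [0, 0, 0, 0]
  ]
}}

```text
t: 4.23
eef_pos: [0.6233, -0.0361, 0.0949]
ee_rot: [0.0, 0.718, 0.696, 0.0]
contact_force: [-1.7, -0.4, 6.3]
width: -0.0001
finger_force: 3.3
```

{"name": "servo_tool", "arguments": {
  "steps": [
    [0, 0, 0.001, 0],
    [0, 0, 0.001, 0],
    [0, 0, 0, 0]
  ]
}}

```text
t: 4.48
eef_pos: [0.6235, -0.036, 0.0937]
ee_rot: [0.001, 0.718, 0.696, 0.0]
contact_force: [-3.4, -0.4, 13.0]
width: -0.0003
finger_force: 6.2
```

{"name": "servo_tool", "arguments": {
  "steps": [
    [0, 0, 0.0007, 0],
    [0, 0, 0.0007, 0],
    [0, 0, 0, 0]
  ]
}}

```text
t: 4.73
eef_pos: [0.6237, -0.0361, 0.0928]
ee_rot: [0.001, 0.718, 0.696, 0.001]
contact_force: [-3.7, -0.7, 15.8]
width: 0.0001
finger_force: 7.6
```

{"name": "servo_tool", "arguments": {
  "steps": [
    [0, 0, 0.0007, 0],
    [0, 0, 0.0007, 0],
    [0, 0, 0.0006, 0],
    [0, 0, 0, 0]
  ]
}}

```text
t: 5.07
eef_pos: [0.6237, -0.036, 0.0909]
ee_rot: [0.001, 0.718, 0.696, 0.001]
contact_force: [-4.5, -0.0, 15.4]
width: 0.0003
finger_force: 7.8
```

{"name": "servo_tool", "arguments": {
  "steps": [
    [0, 0, 0.0007, 0],
    [0, 0, 0.0007, 0],
    [0, 0, 0.0007, 0],
    [0, 0, 0.0007, 0],
    [0, 0, 0.0007, 0],
    [0, 0, 0.0007, 0],
    [0, 0, 0.0007, 0],
    [0, 0, 0.0007, 0],
    [0, 0, 0.0007, 0],
    [0, 0, 0.0007, 0],
    [0, 0, 0, 0]
  ]
}}

```text
t: 5.98
eef_pos: [0.6236, -0.036, 0.0838]
ee_rot: [0.001, 0.718, 0.696, 0.001]
contact_force: [-3.9, -0.3, 15.4]
width: -0.0002
finger_force: 7.8
```

{"name": "servo_tool", "arguments": {
  "steps": [
    [0, 0, 0.0006, 0],
    [0, 0, 0.0006, 0],
    [0, 0, 0.0006, 0],
    [0, 0, 0, 0]
  ]
}}

```text
t: 6.32
eef_pos: [0.6236, -0.0361, 0.082]
ee_rot: [0.001, 0.718, 0.696, 0.001]
contact_force: [-3.2, -0.7, 14.6]
width: 0.0003
finger_force: 7.8
```

{"name": "servo_tool", "arguments": {
  "steps": [
    [0, 0, 0.0006, 0],
    [0, 0, 0.0006, 0],
    [0, 0, 0, 0]
  ]
}}

```text
t: 6.57
eef_pos: [0.6236, -0.036, 0.0808]
ee_rot: [0.001, 0.718, 0.696, 0.001]
contact_force: [-5.1, -0.2, 15.6]
width: 0.0001
finger_force: 7.9
```

{"name": "servo_tool", "arguments": {
  "steps": [
    [0, 0, 0.0006, 0],
    [0, 0, 0.0006, 0],
    [0, 0, 0, 0]
  ]
}}

```text
t: 6.82
eef_pos: [0.6237, -0.036, 0.0801]
ee_rot: [0.001, 0.718, 0.696, 0.001]
contact_force: [-5.3, -0.9, 19.9]
width: -0.0004
finger_force: 9.7
```

{"name": "servo_tool", "arguments": {
  "steps": [
    [0, 0, 0.0006, 0],
    [0, 0, 0, 0],
    [0, 0, 0, 0]
  ]
}}

```text
t: 7.07
eef_pos: [0.6238, -0.036, 0.0798]
ee_rot: [0.001, 0.718, 0.696, 0.001]
contact_force: [-6.5, -0.6, 21.3]
width: -0.0003
finger_force: 10.3
```

{"name": "servo_tool", "arguments": {
  "steps": [
    [0, 0, -0.001, 0],
    [0, 0, -0.001, 0],
    [0, 0, -0.001, 0],
    [0, 0, -0.001, 0],
    [0, 0, -0.001, 0],
    [0, 0, -0.001, 0],
    [0, 0, 0, 0]
  ]
}}

```text
t: 7.65
eef_pos: [0.6232, -0.0361, 0.0834]
ee_rot: [0.0, 0.718, 0.696, 0.0]
contact_force: [-1.5, 0.5, 2.2]
width: -0.0001
finger_force: 1.6
```

{"name": "servo_tool", "arguments": {
  "steps": [
    [0, 0, -0.01, 0],
    [0, 0, -0.02, 0],
    [0, 0, -0.01, 0],
    [0, 0, 0, 0]
  ]
}}

```text
t: 7.98
eef_pos: [0.6246, -0.0357, 0.1257]
ee_rot: [0.001, 0.718, 0.696, 0.002]
contact_force: [0.5, 0.4, 0.5]
width: 0.0002
finger_force: 0.0
```

{"name": "servo_tool", "arguments": {
  "steps": [
    [0, 0, 0, 0],
    [0, 0, 0, 0],
    [0, 0, 0, 0],
    [0, 0, 0, 0],
    [0, 0, 0, 0],
    [0, 0, 0, 0]
  ],
  "claw": 0.5
}}

```text
t: 8.48
eef_pos: [0.6229, -0.0361, 0.1226]
ee_rot: [-0.0, 0.718, 0.696, -0.0]
contact_force: [-0.1, -0.0, -0.3]
width: 0.0427
finger_force: 0.0
```

Run:
```python
from h import *
o=manip.observe();print(o['eef_pos'],o['contact_force'],o['width'])
p,d,i=shot('side');cv2.imwrite('pics/side3.png',cv2.resize(p[140:200,205:285,::-1],(800,600),interpolation=cv2.INTER_CUBIC))
W=cloud(i,d)
m=(np.hypot(W[...,0]-.6235,W[...,1]+.036)<.012)&(W[...,2]>.055)&(W[...,2]<.1)
z=W[m];print(len(z),np.sort(z[:,2])[::-1][:10].round(4))
q=z[z[:,2]<.075];print(q[:,0].min(),q[:,0].max(),np.percentile(q[:,1],85))
```

```text
[ 0.62285585 -0.03608159  0.12264629] [-0.13581606 -0.00630094 -0.3217437 ] 0.042667647839966294
50 [0.0855 0.0853 0.0851 0.0846 0.0844 0.0842 0.0839 0.0835 0.0833 0.0827]
0.6184426084659791 0.6306855586646862 -0.028886332107818824
```

View pics/side3.png

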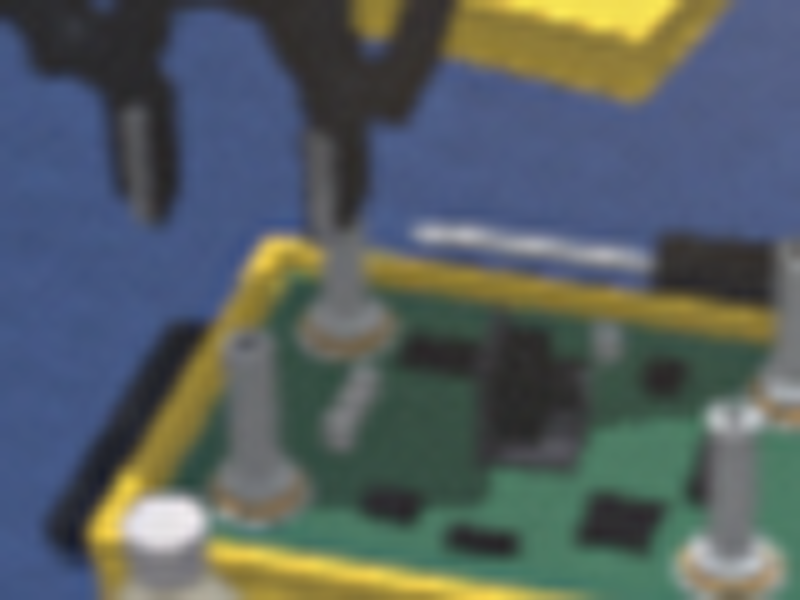

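The post's collar at (255,490) now sits on its brass bushing and its top is at 84 mm. The open fingers straddle it, so I'm descending to grip.

{"name": "servo_tool", "arguments": {
  "steps": [
    [0, 0.0008, 0.012, 0],
    [0, 0, 0.012, 0],
    [0, 0, 0.012, 0],
    [0, 0, 0.012, 0],
    [0, 0, 0.012, 0],
    [0, 0, 0.008, 0],
    [0, 0, 0.0026, 0],
    [0, 0, 0, 0],
    [0, 0, 0, 0]
  ]
}}

```text
t: 9.28
eef_pos: [0.6241, -0.036, 0.0526]
ee_rot: [0.0, 0.718, 0.696, 0.0]
contact_force: [-0.4, -0.3, -0.0]
width: 0.0428
finger_force: 0.0
```

{"name": "servo_tool", "arguments": {
  "steps": [
    [0, 0, 0, 0],
    [0, 0, 0, 0],
    [0, 0, 0, 0],
    [0, 0, 0, 0],
    [0, 0, 0, 0],
    [0, 0, 0, 0],
    [0, 0, 0, 0],
    [0, 0, 0, 0]
  ],
  "claw": 0
}}

```text
t: 9.95
eef_pos: [0.6248, -0.0361, 0.053]
ee_rot: [0.001, 0.718, 0.696, 0.001]
contact_force: [4.4, -0.4, 2.2]
width: 0.0122
finger_force: 58.5
```

{"name": "servo_tool", "arguments": {
  "steps": [
    [0, 0.0005, 0, 0],
    [0, 0, 0, 0],
    [0, 0, -0.0002, 0],
    [0, 0, -0.0002, 0],
    [0, 0, -0.0002, 0],
    [0, 0, -0.0002, 0],
    [0, 0, 0, 0]
  ]
}}

```text
t: 10.53
eef_pos: [0.6247, -0.0361, 0.0533]
ee_rot: [0.0, 0.718, 0.696, 0.0]
contact_force: [5.7, -0.4, 0.9]
width: 0.0121
finger_force: 58.4
```

{"name": "servo_tool", "arguments": {
  "steps": [
    [0, 0, -0.00015, 0],
    [0, 0, -0.00015, 0],
    [0, 0, -0.00015, 0],
    [0, 0, -0.00015, 0],
    [0, 0, -0.00015, 0],
    [0, 0, -0.00015, 0],
    [0, 0, -0.0001, 0],
    [0, 0, 0, 0]
  ]
}}

```text
t: 11.2
eef_pos: [0.6247, -0.0361, 0.0539]
ee_rot: [0.0, 0.718, 0.696, 0.0]
contact_force: [7.4, -0.3, -1.3]
width: 0.0125
finger_force: 58.4
```

{"name": "servo_tool", "arguments": {
  "steps": [
    [0, 0.0005, 0, 0],
    [0, 0.0005, 0, 0],
    [0, 0, 0, 0],
    [0, 0, 0, 0]
  ]
}}

```text
t: 11.53
eef_pos: [0.6248, -0.0362, 0.0538]
ee_rot: [-0.0, 0.718, 0.696, -0.0]
contact_force: [3.6, -0.0, -1.5]
width: 0.0121
finger_force: 58.4
```

{"name": "servo_tool", "arguments": {
  "steps": [
    [0, 0, -0.00015, 0],
    [0, 0, -0.00015, 0],
    [0, 0, -0.00015, 0],
    [0, 0, -0.00015, 0],
    [0, 0, -0.00015, 0],
    [0, 0, -0.00015, 0],
    [0, 0, -0.0001, 0],
    [0, 0, 0, 0]
  ]
}}

```text
t: 12.2
eef_pos: [0.6248, -0.0362, 0.0549]
ee_rot: [-0.0, 0.718, 0.696, -0.0]
contact_force: [2.3, 1.5, -7.1]
width: 0.0123
finger_force: 58.4
```

{"name": "servo_tool", "arguments": {
  "steps": [
    [0, 0, -0.0001, 0],
    [0, 0, -0.0001, 0],
    [0, 0, -0.0001, 0],
    [0, 0, -0.0001, 0],
    [0, 0, 0, 0],
    [0, 0, 0, 0]
  ]
}}

```text
t: 12.7
eef_pos: [0.6249, -0.0362, 0.0554]
ee_rot: [-0.0, 0.718, 0.696, -0.0]
contact_force: [1.6, 0.8, -10.1]
width: 0.0119
finger_force: 58.4
```

{"name": "servo_tool", "arguments": {
  "steps": [
    [0, 0, 0, 0],
    [0, 0, 0, 0],
    [0, 0, 0, 0],
    [0, 0, 0, 0],
    [0, 0, 0, 0],
    [0, 0, 0, 0]
  ]
}}

```text
t: 13.2
eef_pos: [0.6249, -0.0362, 0.0555]
ee_rot: [-0.0, 0.718, 0.696, -0.0]
contact_force: [0.5, 1.0, -10.3]
width: 0.0123
finger_force: 58.4
```

{"name": "servo_tool", "arguments": {
  "steps": [
    [0, 0, 0, 0],
    [0, 0, 0, 0],
    [0, 0, 0, 0],
    [0, 0, 0, 0],
    [0, 0, 0, 0],
    [0, 0, 0, 0],
    [0, 0, 0, 0],
    [0, 0, 0, 0],
    [0, 0, 0, 0],
    [0, 0, 0, 0]
  ]
}}

```text
t: 14.03
eef_pos: [0.625, -0.0362, 0.0556]
ee_rot: [-0.0, 0.718, 0.696, -0.0]
contact_force: [-1.6, 0.8, -9.9]
width: 0.012
finger_force: 58.4
```

{"name": "servo_tool", "arguments": {
  "steps": [
    [0, 0, 0, 0],
    [0, 0, 0, 0],
    [0, 0, 0, 0],
    [0, 0, 0, 0],
    [0, 0, 0, 0],
    [0, 0, 0, 0],
    [0, 0, 0, 0],
    [0, 0, 0, 0],
    [0, 0, 0, 0],
    [0, 0, 0, 0]
  ]
}}

```text
t: 14.87
eef_pos: [0.6251, -0.0362, 0.0556]
ee_rot: [-0.0, 0.718, 0.696, -0.0]
contact_force: [-3.9, 1.5, -10.4]
width: 0.0121
finger_force: 58.4
```

{"name": "servo_tool", "arguments": {
  "steps": [
    [0, 0, 0.00015, 0],
    [0, 0, 0.00015, 0],
    [0, 0, 0.00015, 0],
    [0, 0, 0.00015, 0],
    [0, 0, 0.00015, 0],
    [0, 0, 0.00015, 0],
    [0, 0, 0.00015, 0],
    [0, 0, 0.00015, 0],
    [0, 0, 0, 0],
    [0, 0, 0, 0]
  ]
}}

```text
t: 15.7
eef_pos: [0.6251, -0.0362, 0.0549]
ee_rot: [0.0, 0.718, 0.696, -0.0]
contact_force: [-5.8, 1.2, -6.0]
width: 0.0124
finger_force: 58.8
```

{"name": "servo_tool", "arguments": {
  "steps": [
    [0, 0, 0.00015, 0],
    [0, 0, 0.00015, 0],
    [0, 0, 0.00015, 0],
    [0, 0, 0.00015, 0],
    [0, 0, 0, 0],
    [0, 0, 0, 0]
  ]
}}

```text
t: 16.2
eef_pos: [0.6251, -0.0362, 0.0545]
ee_rot: [0.0, 0.718, 0.696, -0.0]
contact_force: [-7.4, 1.2, -3.9]
width: 0.0119
finger_force: 59.0
```

{"name": "servo_tool", "arguments": {
  "steps": [
    [0, -0.0003, 0.00015, 0],
    [0, -0.0003, 0.00015, 0],
    [0, -0.0002, 0.00015, 0],
    [0, 0, 0.00015, 0],
    [0, 0, 0.00015, 0],
    [0, 0, 0.0001, 0],
    [0, 0, 0, 0],
    [0, 0, 0, 0]
  ]
}}

```text
t: 16.87
eef_pos: [0.6251, -0.0362, 0.054]
ee_rot: [0.001, 0.718, 0.696, 0.0]
contact_force: [-4.6, 0.9, -1.9]
width: 0.0122
finger_force: 59.2
```

{"name": "servo_tool", "arguments": {
  "steps": [
    [0, -0.0004, 0.00015, 0],
    [0, -0.0004, 0.00015, 0],
    [0, -0.0003, 0.0001, 0],
    [0, 0, 0, 0],
    [0, 0, 0, 0]
  ]
}}

```text
t: 17.28
eef_pos: [0.6249, -0.0361, 0.0535]
ee_rot: [0.001, 0.718, 0.696, 0.001]
contact_force: [-0.4, 0.5, -0.3]
width: 0.0124
finger_force: 59.4
```

{"name": "servo_tool", "arguments": {
  "steps": [
    [0, 0, 0, 0],
    [0, 0, 0, 0],
    [0, 0, 0, 0],
    [0, 0, 0, 0],
    [0, 0, 0, 0],
    [0, 0, 0, 0]
  ],
  "claw": 0.5
}}

```text
t: 17.78
eef_pos: [0.6235, -0.0361, 0.0527]
ee_rot: [0.0, 0.718, 0.696, 0.0]
contact_force: [0.1, 0.3, -0.1]
width: 0.0425
finger_force: 0.0
```

Released cleanly. I'm raising the arm clear and checking the post.

{"name": "servo_tool", "arguments": {
  "steps": [
    [0, 0, -0.01, 0],
    [0, 0, -0.02, 0],
    [0, 0, -0.025, 0],
    [0, 0, -0.025, 0],
    [0, 0, -0.025, 0],
    [0, 0, -0.025, 0],
    [0, 0, -0.015, 0],
    [0, 0, 0, 0],
    [0, 0, 0, 0],
    [0, 0, 0, 0]
  ]
}}

```text
t: 18.62
eef_pos: [0.623, -0.0363, 0.1973]
ee_rot: [-0.0, 0.718, 0.696, -0.0]
contact_force: [0.6, 0.1, 0.0]
width: 0.0425
finger_force: 0.0
```

Run:
```python
from h import *
p,d,i=shot('side');cv2.imwrite('pics/side4.png',cv2.resize(p[140:200,205:285,::-1],(800,600),interpolation=cv2.INTER_CUBIC))
W=cloud(i,d)
for a in [(.6235,-.036),(.62,-.119),(.483,-.033),(.481,-.115)]:
    m=(np.hypot(W[...,0]-a[0],W[...,1]-a[1])<.015)&(W[...,2]>.055)&(W[...,2]<.11)
    print(np.sort(W[m][:,2])[::-1][:6].round(4))
```

```text
[0.0856 0.0855 0.0842 0.0838 0.0837 0.0836]
[0.0846 0.0845 0.0844 0.0843 0.0843 0.084 ]
[0.0853 0.085  0.0848 0.0846 0.084  0.084 ]
[0.0854 0.0849 0.0844 0.0844 0.0841 0.0841]
```

View pics/side4.png

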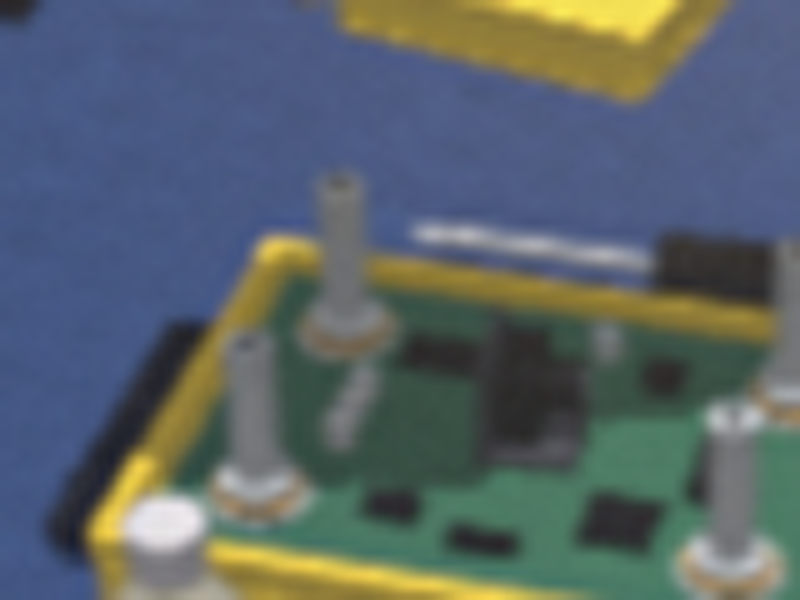

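The post at (255,490) is seated with its collar on the bushing, level with the other three, and the arm is clear.

```bash
python3 -c "
from rig import manip
print(manip.close_job())"
```

```text
the job is handed in; nothing more can be done
None
```

The proud post is pressed home (highest force read about 21 N), held a steady pull of about 10 N for over two seconds, and was left seated and released; the job is handed in.

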